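Load the calibration standard into the turbidity meter

ROBOT

A 6-joint arm with a two-finger parallel gripper is mounted at the origin on the work surface. World frame = base frame: x ahead of the robot, y to its left, z up, the work surface at z = 0. Lengths are in m, angles in degrees, forces in N, time in s.
With the tool pointing down it reaches from about 0.325 to 0.775 m from the base axis. Payload 9.3 kg.
Tool frame: the origin (TCP) lies at the very end of the fingers, on their centre line; the grasp point (between the pads) lies 19 mm behind it; z points along the fingers, y is the line along which they close (so a half turn about z gives the same grasp; the last joint's range is limited). The gripper opens to 85 mm and grips with 20 to 120 N. Pads are 22 mm wide; open, the fingers measure 114 mm over their backs; the gripper's body (76 mm by 85 mm) begins 54 mm behind the grasp point. The pads swing forward as they close: fully open they stand 13 mm farther back than shut.
Start: joints at [57.147, 14.817, 1.232, 76.415, 0, 81.257], TCP at [0.225, 0.502, 0.231] pointing down, gripper open.
Joint ranges: [-174.27, 174.27], [-52.1, 104.24], [-59.71, 78.15], [-110.17, 111.67], [-87.03, 83.33], [-180, 180]. Speed limits (degrees/s): [127.2, 127.2, 159.86, 180, 180, 180].

INTERFACE

Orientations are given as [roll, pitch, yaw] about the fixed x, y, z axes, in that order (R = Rz(yaw) Ry(pitch) Rx(roll)).
In Python, from station import robot gives the robot as it stands. The module is installed in compiled form; this text tells all that it offers.
- The arm moves only by the tool drive_tool, never from a script. Its argument "plan" is one flat list of numbers, 4 for each row, row after row: the shift along the tool's x, y, z in cm, then the turn about the tool's z in rad. A call has 1 to 12 rows; each row shifts and turns the commanded pose from where the row before left it, along the tool's axes as they then stand; what a row does not reach is not made up. A row lasts 1/8 s, in which the tool goes at most 62.5 mm and 10.7 degrees, less where a joint would pass 70% of its speed; a pose out of reach is approached as far as the arm can. A call is refused whole if a number of a shift passes 6.25 or a number of a turn 0.188, either way. A call with a gripper value outside its range is refused whole. "claw" is the closure, from -1 (fully open) to 1 (shut), set as the call begins (left out, the last holds). The fingers move at their own pace and stop on an object; "squeeze" is the grip in N (left out, the last holds). Time passes only in rows, so rows that do not move let the fingers close. It gives the time, the measured TCP pose, the force, the opening and the grip force at its end, in the units of the state.
- robot.get_state(): the state, without advancing time (a new reading comes with each control period).
- robot.snapshot(name): name is "side" or "top"; returns a dict with "frame" (420x560x3 uint8, red, green, blue), "depth" (420x560 float32, m along the optical axis (not along the pixel's ray), 0 where there is no reading), "fx", "fy", "cx", "cy" (pixels), "k1" (the pictures are not rectified: a ray, as slopes to the right and down, at radius r is drawn at 1 + k1 r^2 times it, then the intrinsics apply), "T" (4x4, takes a point from camera to world coordinates). Camera axes: x right, y down, z forward; pixel columns grow to the right and rows downward; lengths in m; the calibration is good to about 2 mm. A picture is of the moment at which its call begins.
- robot.job_done(): hands the job in; it is judged then, once.
The state is a dict: "t": time; "q": joint angles; "joint_vel": joint speeds; "effort": joint torques, N m; "eef_pos": TCP position; "orientation": TCP orientation; "contact_force": force on the tool from outside, world axes, zero at the start; "wrist_torque": the same for the moment, N m; "gripper_width": finger opening in m; "finger_force": force on a finger pad.
Only numpy, scipy, OpenCV 4.12 (cv2) and the standard library are available. Lean on these libraries where they do the work, as an engineer would, in place of code of your own. Each camera call takes 0.05 s, during which the arm holds its last target. There are 200 camera calls.

TASK

Take the orange-capped standard from the blue rack and put it in the well of the turbidity meter: hold it clearly tilted (some 15 to 20 degrees) as its foot goes into the flared mouth, so that the lower edge leads, then straighten it upright and slide it fully home, letting go only once it is seated. Leave the white-capped and black-capped standards standing in the rack.

Things in the scene. Friction and masses are not known exactly. Their poses are not given: they have to be found in the camera images.
- orange_vial: Orange-capped sealed glass vial, 60 g, 105 mm tall: glass 24 mm wide, foot bevelled 2 mm, cap a 28 mm cylinder (70 to 105 mm up). Origin: centre of the foot's underside, z up. Starts upright, foot 10 mm above the table, in any of 3 sockets (30 mm wide, 14 deep, 75 apart) of a fixed blue rack, 70 x 230 x 24 mm high, whose row runs left-right within 20 degrees.
- well_mouth (a point): Centre of the mouth of the round well, level with the flat top of the fixed grey meter (190 x 160 mm, 85 high, black-ringed well in the middle); z up. The mouth is a funnel 49 mm wide that narrows over 11 mm to a 27 mm bore; the flat floor is 57 mm below the mouth. A vial that is home stands on the floor, 48 mm of it above the meter.
- white_vial: White-capped sealed glass vial, a bystander like the orange one in shape and size (105 mm tall, 28 mm cap), upright in another socket of the same rack. Origin at the centre of the foot's underside, z up. Leave it standing.
- black_vial: Black-capped sealed glass vial, a bystander like the orange one in shape and size (105 mm tall, 28 mm cap), upright in another socket of the same rack. Origin at the centre of the foot's underside, z up. Leave it standing.
Not all that is in view belongs to the job. Leave any green look-alike of the orange_vial alone.

How it is judged (in metres and radians):
On the way, in this order (a step that is already met when the one before it is completed fails the run):
1. the foot of the orange-capped standard has entered the well's mouth (foot centre at least 3 mm below the meter's top, within 15 mm of the well's axis) while it is tilted by at least 8 degrees (z of orange_vial in the frame of well_mouth below -0.003 m and horizontal distance between orange_vial and well_mouth below 0.015 m and angle between orange_vial's own z axis and vertical above 0.14 rad), for 0.1 s.
2. it is upright and home in the well (foot within 10 mm of the well's floor, tilt under 10 degrees) while the fingers still hold it (z of orange_vial in the frame of well_mouth below -0.047 m and horizontal distance between orange_vial and well_mouth below 0.01 m and angle between orange_vial's own z axis and vertical below 0.175 rad and contact force between orange_vial and the fingers above 0.5 N), for 0.1 s.
At the end, for the whole second after the job is handed in: The orange-capped standard rests in the well, released: foot within 10 mm of the well's floor and of the well's axis, within 10 degrees of upright, at rest. The white- and black-capped standards are within 30 mm of where they started and within 20 degrees of upright (z of orange_vial in the frame of well_mouth below -0.047 m and horizontal distance between orange_vial and well_mouth below 0.01 m and angle between orange_vial's own z axis and vertical below 0.175 rad and linear speed of orange_vial below 0.02 m/s and distance of each of white_vial, black_vial from where it was at the start of the episode below 0.03 m and angle between each of white_vial, black_vial's own z axis and vertical below 0.35 rad); the robot touches nothing.
It fails at once if a white- or black-capped standard is moved by more than 40 mm or tipped by more than 30 degrees (distance of any of white_vial, black_vial from where it was at the start of the episode above 0.04 m or angle between any of white_vial, black_vial's own z axis and vertical above 0.52 rad).
It also fails if it takes over 53 s, if anything falls off the work surface, if the arm or the gripper's body presses on something with over 40 N, if the wrist force passes 120 N, or if a joint passes its speed limit or range.

## Working session

There is one attempt and no reset: what is moved stays moved. The work goes in short steps, Python scripts to look and compute and a tool call to move; the robot and the scene stay as the last step left them, time stands still between calls to the robot, and variables do not carry over. Pictures are saved under pics/ and viewed, at most 10 in all, crops included, and the job is handed in when it is done.

Besides the shell and the picture viewer there is one more tool, called as name(argument=value, ...) on one line, values as JSON. drive_tool: Moves the arm, as the interface text tells. Its arguments: {"type":"object","properties":{"plan":{"type":"array","items":{"type":"number"}},"claw":{"type":"number"},"squeeze":{"type":"number"}},"required":["plan"]}

```bash
mkdir -p pics; cat > h.py <<'E'
import numpy as np, cv2
from station import robot
def undist(s,u,v):
    K=np.array([[s['fx'],0,s['cx']],[0,s['fy'],s['cy']],[0,0,1]])
    p=cv2.undistortPoints(np.array([[[u,v]]],float),K,np.array([s['k1'],0,0,0,0]))
    return p[0,0]
def ray(s,u,v):
    x,y=undist(s,u,v); T=np.array(s['T']); return T[:3,3],T[:3,:3]@np.array([x,y,1])
def onplane(s,u,v,z):
    o,d=ray(s,u,v); return o+d*(z-o[2])/d[2]
def cloud(s):
    h,w=s['depth'].shape; K=np.array([[s['fx'],0,s['cx']],[0,s['fy'],s['cy']],[0,0,1]])
    vv,uu=np.mgrid[:h,:w]; p=cv2.undistortPoints(np.stack([uu,vv],-1).reshape(-1,1,2).astype(float),K,np.array([s['k1'],0,0,0,0])).reshape(h,w,2)
    P=np.concatenate([p,np.ones((h,w,1))],-1)*s['depth'][...,None]
    T=np.array(s['T']); return P@T[:3,:3].T+T[:3,3]
E
python3 - <<'E'
from h import *
a=robot.snapshot('top');b=robot.snapshot('side')
import pickle;pickle.dump((a,b),open('s0.pkl','wb'))
for n,s in(('top',a),('side',b)):
    cv2.imwrite(f'pics/{n}0.png',s['frame'][...,::-1]); print(n,np.round(s['T'],3).tolist(),s['fx'],s['k1'])
print(robot.get_state())
E
```

```text
top [[-0.016, -0.985, 0.169, 0.404], [-0.999, 0.009, -0.038, 0.027], [0.036, -0.17, -0.985, 0.967], [0.0, 0.0, 0.0, 1.0]] 419.7142035504966 -0.07826834411556756
side [[-0.977, -0.157, 0.145, 0.404], [-0.214, 0.729, -0.651, 0.612], [-0.004, -0.667, -0.745, 0.769], [0.0, 0.0, 0.0, 1.0]] 504.01566692814777 -0.1898762400599454
{'t': 0.1, 'q': array([5.71478399e+01, 1.48497317e+01, 1.19452270e+00, 7.64144391e+01,
       2.30839985e-04, 8.12571782e+01]), 'joint_vel': array([ 0.00534554, -0.03367367, -0.00597022,  0.02331973, -0.04616217,
       -0.05798969]), 'effort': array([ 5.69415468e-03, -5.56692231e+01,  3.45071733e+01,  1.15532408e-02,
       -1.75856394e-04, -4.62459604e-05]), 'eef_pos': array([0.22453289, 0.50182244, 0.23070865]), 'orientation': array([-1.79931196e+02, -1.08146373e-02,  1.55890655e+02]), 'contact_force': array([-0.52557794, -0.80679408,  0.07710364]), 'wrist_torque': array([ 0.00723039,  0.04907041, -0.02047323]), 'finger_force': 0.0, 'gripper_width': 0.0855582152433121}
```

View pics/top0.png

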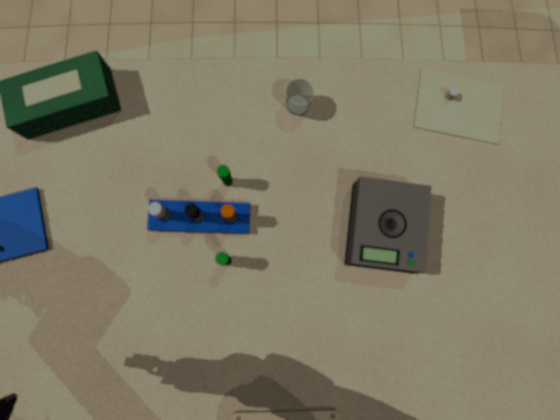

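View pics/side0.png

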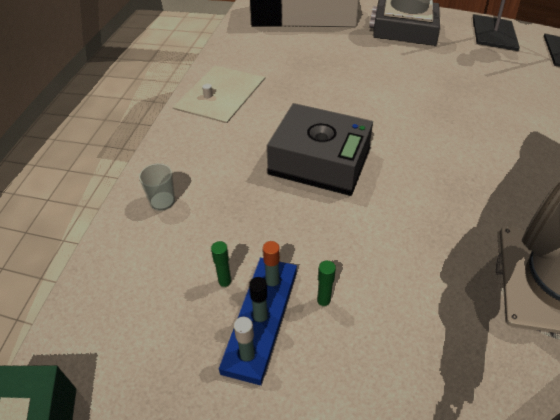

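The top view shows the rack at about (200,217), with the white cap at (156,209), black at (193,211) and orange at (229,212). Green vials stand at (225,175) and (223,259), and the meter's well is at (392,223). In the side view orange is at (271,250), the greens at (220,250) and (326,270), and the well at (322,131). Only the vial at top (229,212) is both orange and in the blue rack, so that is the target.

```bash
python3 - <<'E'
from h import *
import pickle
a,b=pickle.load(open('s0.pkl','rb'))
for n,s in(('top',a),('side',b)):
    P=cloud(s); hsv=cv2.cvtColor(s['frame'],cv2.COLOR_RGB2HSV)
    m=((hsv[...,0]<16)&(hsv[...,1]>190)&(hsv[...,2]>90))
    nn,l,st,c=cv2.connectedComponentsWithStats(m.astype(np.uint8))
    i=1+np.argmax(st[1:,4]); q=P[l==i]; 
    print(n,'orange',st[i],c[i]); t=q[(q[:,2]>q[:,2].max()-.006)]
    print(' ztop',np.percentile(q[:,2],[5,50,95]),'topmid',(t.min(0)+t.max(0))/2,len(t),np.ptp(t,0))
    # rack
    m=(hsv[...,0]>105)&(hsv[...,0]<130)&(hsv[...,1]>180)
    r=P[m&(P[...,2]>.015)&(P[...,2]<.032)&(P[...,0]>.25)&(P[...,1]<.45)]
    if len(r): print(' rack',len(r),cv2.minAreaRect(r[:,:2].astype(np.float32)))
    # meter top
    m=(P[...,2]>.078)&(P[...,2]<.092)&(hsv[...,2]<110); 
    nn,l,st,c=cv2.connectedComponentsWithStats(m.astype(np.uint8)); i=1+np.argmax(st[1:,4])
    r=P[l==i]; print(' meter',st[i],cv2.minAreaRect(r[:,:2].astype(np.float32)),np.median(r[:,2]))
    # well hole
    u,v=(392,223) if n=='top' else (322,131)
    w=np.zeros(m.shape,bool); w[v-25:v+25,u-25:u+25]=1
    g=(s['depth']>0)&w&(P[...,2]<.0815); yy,xx=np.nonzero(g)
    print(' hole',len(xx),(xx.min()+xx.max())/2,(yy.min()+yy.max())/2, onplane(s,(xx.min()+xx.max())/2,(yy.min()+yy.max())/2,.0815), P[g][:,2].min())
    u,v=(215,215) if n=='top' else (270,290)
    cr=s['frame'][v-70:v+70,u-90:u+90][...,::-1]
    u,v=(392,223) if n=='top' else (322,131)
    cr2=s['frame'][v-70:v+70,u-90:u+90][...,::-1]
    globals()['c'+n]=np.vstack([cr,cr2])
cv2.imwrite('pics/crop.png',cv2.resize(np.hstack([ctop,cside]),(720,560),interpolation=cv2.INTER_CUBIC))
E
```

```text
top orange [225 212   9   6  14] [229.92857143 215.42857143]
 ztop [0.11383381 0.11563309 0.11808866] topmid [0.53178803 0.11130092 0.1160175 ] 14 [0.01001569 0.01672307 0.00473179]
 rack 1922 ((0.54228675365448, 0.1887367069721222), (0.2253706455230713, 0.06628014892339706), 87.75463104248047)
 meter [ 351  176   80   97 5881] ((0.5141556262969971, -0.2347702980041504), (0.16219228506088257, 0.1894858181476593), 81.57819366455078) 0.085824581406721
 hole 277 386.5 223.0 [ 0.51522188 -0.22296801  0.0815    ] 0.024884354794940777
side orange [264 242  15  24 250] [270.076 252.46 ]
 ztop [0.08806415 0.11482064 0.11770314] topmid [0.54006309 0.11692925 0.11660923] 149 [0.02373508 0.0259327  0.00594184]
 rack 3019 ((0.5431793928146362, 0.19085350632667542), (0.23049035668373108, 0.06935335695743561), 87.43170928955078)
 meter [ 267  104  106   66 4050] ((0.5136301517486572, -0.23439106345176697), (0.16648882627487183, 0.1916041523218155), 81.97205352783203) 0.08649212631028774
 hole 345 321.5 130.5 [ 0.51522565 -0.24676186  0.0815    ] -0.0014278801782364736
```

View pics/crop.png

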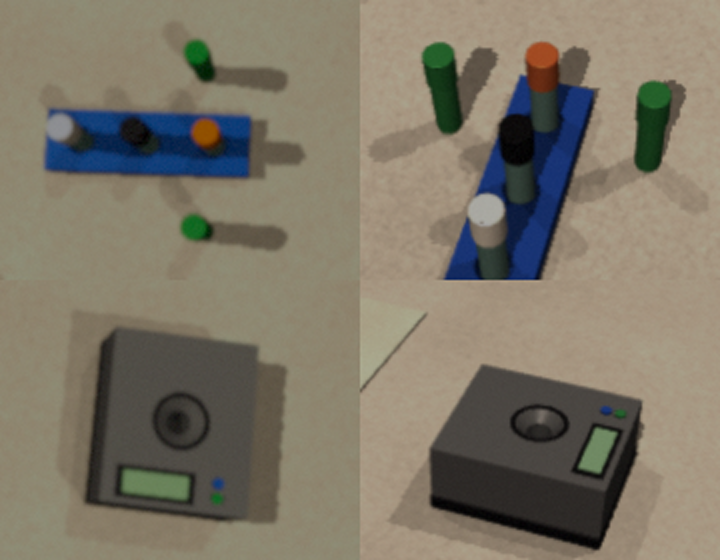

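The crop confirms it: the orange cap sits in the right-end socket of the blue rack, at crop (206,133) in the top view and (542,65) in the side view. The two green vials stand outside the rack and are the look-alikes. I'll move above the vial with the fingers closing along the row.

drive_tool(plan=[0, 0, 0, -0.126, 0, 0, 0, -0.126, 0, 0, 0, -0.126, -3.68, -4.14, 0, 0, -3.68, -4.14, 0, 0, -3.68, -4.14, 0, 0, -3.68, -4.14, 0, 0, -3.68, -4.14, 0, 0, -3.68, -4.14, 0, 0, -3.68, -4.14, 0, 0, -3.68, -4.14, 0, 0, -3.68, -4.14, 0, 0], claw=-0.3, squeeze=20)

```text
t: 1.6
eef_pos: [0.5404, 0.1139, 0.231]
orientation: [180.0, -0.0, 177.5]
contact_force: [0.4, 0.9, -0.3]
gripper_width: 0.0553
finger_force: 0.0
```

```bash
cat >> h.py <<'E'
from scipy.spatial.transform import Rotation as Ro
def totool(target,st=None):
    st=st or robot.get_state(); R=Ro.from_euler('xyz',st['orientation'],degrees=True)
    return np.round(R.inv().apply(np.array(target)-st['eef_pos'])*100,2)
E
python3 - <<'E'
from h import *
import pickle
a,b=pickle.load(open('s0.pkl','rb'))
for s,(u,v) in((a,(392,223)),(b,(322,131))):
    g=cv2.cvtColor(s['frame'],cv2.COLOR_RGB2GRAY)[v-22:v+22,u-22:u+22]
    t=np.median(g)-15; m=(g<t).astype(np.uint8); cs,_=cv2.findContours(m,cv2.RETR_EXTERNAL,cv2.CHAIN_APPROX_NONE)
    c=max(cs,key=cv2.contourArea); e=cv2.fitEllipse(c); print(t,e, onplane(s,e[0][0]+u-22,e[0][1]+v-22,.085))
st=robot.get_state(); print(st['t'],st['eef_pos'],st['orientation'],st['gripper_width'],totool([.5398,.1155,.12],st))
s=robot.snapshot('side'); cv2.imwrite('pics/s1.png',s['frame'][...,::-1])
E
```

```text
60.0 ((22.05025291442871, 22.206417083740234), (27.75169563293457, 29.377046585083008), 140.4233856201172) [ 0.51418204 -0.23410499  0.085     ]
56.0 ((21.37192726135254, 23.378963470458984), (18.50766372680664, 29.349929809570312), 92.67849731445312) [ 0.51386109 -0.23594855  0.085     ]
1.6 [0.54044181 0.11391865 0.23103368] [ 1.79996434e+02 -2.59775483e-02  1.77535628e+02] 0.05526076073829919 [ 0.07  0.15 11.1 ]
```

View pics/s1.png

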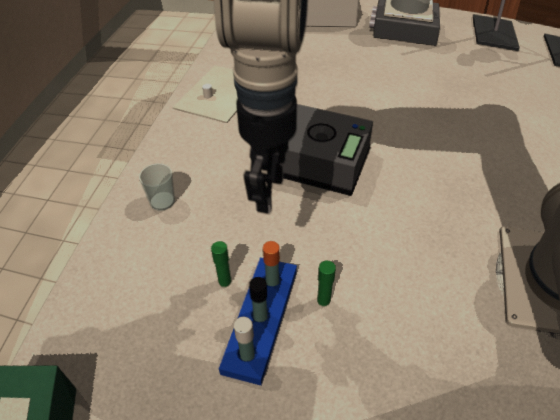

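The arm is over the orange vial (cap at (271,250)), with open space around it. Next I descend, then close.

drive_tool(plan=[0.07, 0.15, 3, 0, 0, 0, 4, 0, 0, 0, 4, 0, 0, 0, 3, 0, 0, 0, 1.5, 0, 0, 0, 0, 0])

```text
t: 2.4
eef_pos: [0.5386, 0.1171, 0.0757]
orientation: [-180.0, -0.1, 177.6]
contact_force: [0.6, 0.5, -0.2]
gripper_width: 0.0558
finger_force: 0.0
```

drive_tool(plan=[0, 0, 0, 0, 0, 0, 0, 0, 0, 0, 0, 0, 0, 0, 0, 0, 0, 0, 0, 0, 0, 0, 0, 0], claw=1, squeeze=25)

```text
t: 3.15
eef_pos: [0.5398, 0.1172, 0.0775]
orientation: [180.0, 0.1, 177.5]
contact_force: [-0.3, 0.4, 5.6]
gripper_width: 0.0269
finger_force: 26.3
```

drive_tool(plan=[0, 0, -0.4, 0, 0, 0, -0.3, 0, 0, 0, 0, 0])

```text
t: 3.52
eef_pos: [0.5391, 0.1171, 0.0835]
orientation: [-180.0, 0.0, 177.5]
contact_force: [0.2, -0.6, -1.6]
gripper_width: 0.0269
finger_force: 25.9
```

drive_tool(plan=[0.4, 0, 0, 0, 0.4, 0, 0, 0, 0.4, 0, 0, 0, 0, 0, 0, 0])

```text
t: 4.03
eef_pos: [0.5269, 0.1175, 0.0835]
orientation: [-180.0, 0.0, 177.5]
contact_force: [1.9, -2.1, 0.7]
gripper_width: 0.0266
finger_force: 25.7
```

drive_tool(plan=[0.4, 0, 0, 0, 0.4, 0, 0, 0, 0.4, 0, 0, 0, 0.4, 0, 0, 0, 0, 0, 0, 0])

```text
t: 4.65
eef_pos: [0.5105, 0.1184, 0.0832]
orientation: [180.0, -0.0, 177.6]
contact_force: [2.9, -1.4, -1.0]
gripper_width: 0.0266
finger_force: 25.6
```

```bash
cat >> h.py <<'E'
def grab(name,u,v,fn,r=60):
    s=robot.snapshot(name); c=s['frame'][max(0,v-r):v+r,max(0,u-r):u+r][...,::-1]
    cv2.imwrite('pics/'+fn,cv2.resize(c,(480,480),interpolation=cv2.INTER_CUBIC)); return s
E
python3 -c "
from h import *
grab('side',280,260,'s2.png')"
```

```text
(no output)
```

View pics/s2.png

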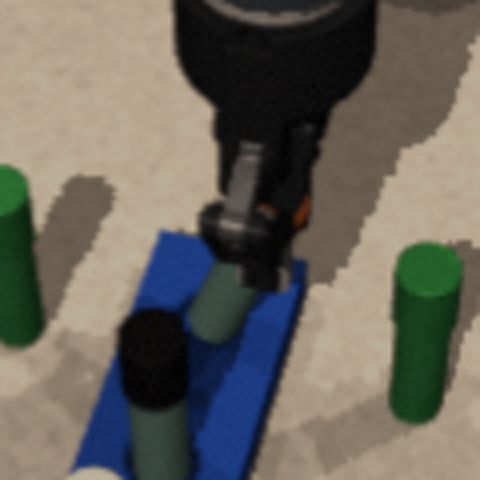

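The crop shows the vial clearly leaning: foot at crop (215,325) still in the socket, top toward the robot at (300,210). I lift it and measure the tilt.

drive_tool(plan=[0, 0, -1, 0, 0, 0, -2, 0, 0, 0, -3, 0, 0, 0, -4, 0, 0, 0, -3, 0, 0, 0, 0, 0])

```text
t: 5.45
eef_pos: [0.5115, 0.1186, 0.2159]
orientation: [179.9, 0.2, 177.6]
contact_force: [-0.1, 0.6, -0.6]
gripper_width: 0.0267
finger_force: 25.6
```

```bash
python3 - <<'E'
from h import *
a=robot.snapshot('top'); b=robot.snapshot('side'); st=robot.get_state(); print(st['t'],st['eef_pos'],st['orientation'])
T=np.array(b['T']); 
def proj(s,p):
    T=np.linalg.inv(np.array(s['T'])); K=np.array([[s['fx'],0,s['cx']],[0,s['fy'],s['cy']],[0,0,1]])
    return cv2.projectPoints(np.array([p],float),cv2.Rodrigues(T[:3,:3])[0],T[:3,3],K,np.array([s['k1'],0,0,0,0]))[0][0,0]
ex=st['eef_pos']+[0,0,-.03]; u,v=proj(b,ex).astype(int); print(u,v)
c=b['frame'][v-60:v+60,u-60:u+60][...,::-1]; d=a['frame']; u2,v2=proj(a,ex).astype(int); print(u2,v2)
c2=d[max(0,v2-60):v2+60,u2-60:u2+60][...,::-1]
cv2.imwrite('pics/s3.png',np.hstack([cv2.resize(c,(400,400)),cv2.resize(c2,(400,400))]))
P=cloud(b); q=P[v-60:v+60,u-60:u+60].reshape(-1,3)
hs=cv2.cvtColor(b['frame'],cv2.COLOR_RGB2HSV)[v-60:v+60,u-60:u+60].reshape(-1,3)
e=st['eef_pos']; k=(abs(q[:,0]-e[0]-.015)<.05)&(abs(q[:,1]-e[1])<.025)&(q[:,2]<e[2]-.004)&(q[:,2]>e[2]-.085)
q=q[k]; print(len(q),np.percentile(q,[2,50,98],0))
for z0 in np.arange(e[2]-.08,e[2],.01):
    t=q[abs(q[:,2]-z0)<.005]
    if len(t)>3: print(np.round(z0,3),len(t),np.round((np.percentile(t,3,0)+np.percentile(t,97,0))/2,4),np.ptp(t,0))
E
```

```text
5.55 [0.51050472 0.11847295 0.21316127] [ 1.79982779e+02 -4.03979139e-02  1.77561849e+02]
288 224
221 220
335 [[0.51739529 0.11706035 0.15598328]
 [0.53208536 0.12625002 0.18200454]
 [0.54680055 0.12918708 0.2075497 ]]
0.153 20 [0.5377 0.1229 0.156 ] [0.02369221 0.01232099 0.00446989]
0.163 65 [0.537  0.1238 0.1632] [0.02485802 0.0129012  0.00983706]
0.173 64 [0.5342 0.1234 0.1732] [0.02525455 0.01458818 0.00985008]
0.183 64 [0.5307 0.1235 0.1833] [0.02373613 0.01559041 0.0099159 ]
0.193 65 [0.5276 0.1241 0.1934] [0.02578691 0.0113565  0.00952033]
0.203 53 [0.527  0.123  0.2032] [0.02127452 0.01483337 0.00990922]
0.213 4 [0.5288 0.1261 0.2087] [0.00719568 0.00469275 0.00023914]
```

View pics/s3.png

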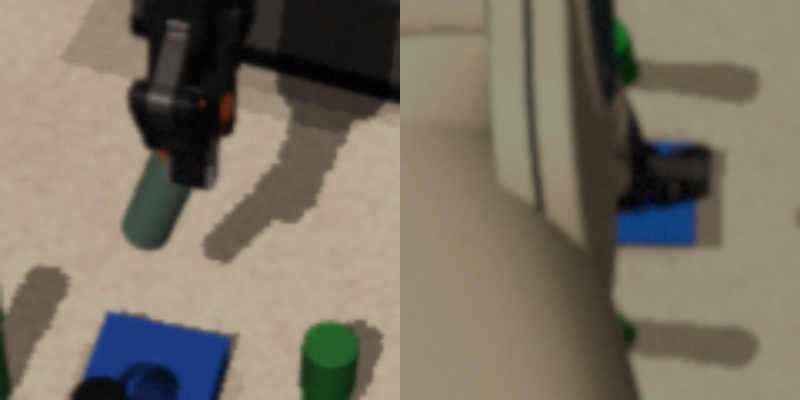

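The foot is free of the rack at crop (148,235). Depth slices give about 17° of tilt, and the foot sits at +27 mm in x and −57 mm in z from the TCP. Now I carry it over the well.

drive_tool(plan=[0.09, -2, 0, 0, 0.09, -3.5, 0, 0, 0.09, -4, 0, 0, 0.09, -4, 0, 0, 0.09, -4, 0, 0, 0.09, -4, 0, 0, 0.09, -4, 0, 0, 0.09, -4, 0, 0, 0.09, -3.5, 0, 0, 0.09, -2.37, 0, 0, 0, 0, 0, 0, 0, 0, 0, 0])

```text
t: 7.05
eef_pos: [0.4865, -0.2339, 0.2125]
orientation: [179.9, -0.1, 177.5]
contact_force: [0.5, -0.3, 0.5]
gripper_width: 0.0267
finger_force: 25.6
```

```bash
python3 - <<'E'
from h import *
b=robot.snapshot('side'); st=robot.get_state(); e=st['eef_pos']; print(st['t'],e,st['orientation'])
q=cloud(b).reshape(-1,3)
k=(abs(q[:,0]-e[0]-.015)<.05)&(abs(q[:,1]-e[1])<.03)&(q[:,2]<e[2]-.004)&(q[:,2]>e[2]-.085)
q=q[k]
for z0 in np.arange(e[2]-.07,e[2],.01):
    t=q[abs(q[:,2]-z0)<.005]
    if len(t)>3: print(np.round(z0,3),len(t),np.round((np.percentile(t,3,0)+np.percentile(t,97,0))/2,4),np.ptp(t,0))
print(totool([.4865,-.2348,.16]))
cv2.imwrite('pics/s4.png',cv2.resize(b['frame'][40:190,220:420][...,::-1],(800,600)))
E
```

```text
7.1 [ 0.48666723 -0.23372698  0.21276319] [ 1.79945297e+02 -5.70649761e-02  1.77580357e+02]
0.153 22 [ 0.5128 -0.2292  0.1544] [0.02331417 0.01287275 0.00660159]
0.163 52 [ 0.5111 -0.2293  0.1627] [0.02475745 0.01215303 0.00986457]
0.173 51 [ 0.5082 -0.2295  0.173 ] [0.0270898  0.01375179 0.00936873]
0.183 46 [ 0.5044 -0.2283  0.1829] [0.02464083 0.01402646 0.00952941]
0.193 52 [ 0.5016 -0.2268  0.1928] [0.0256226  0.01258069 0.00994434]
0.203 50 [ 0.4993 -0.2281  0.2027] [0.02458108 0.01411057 0.00964183]
0.213 7 [ 0.5024 -0.2286  0.2082] [0.01136574 0.00986209 0.00090942]
[ 0.01 -0.11  5.28]
```

View pics/s4.png

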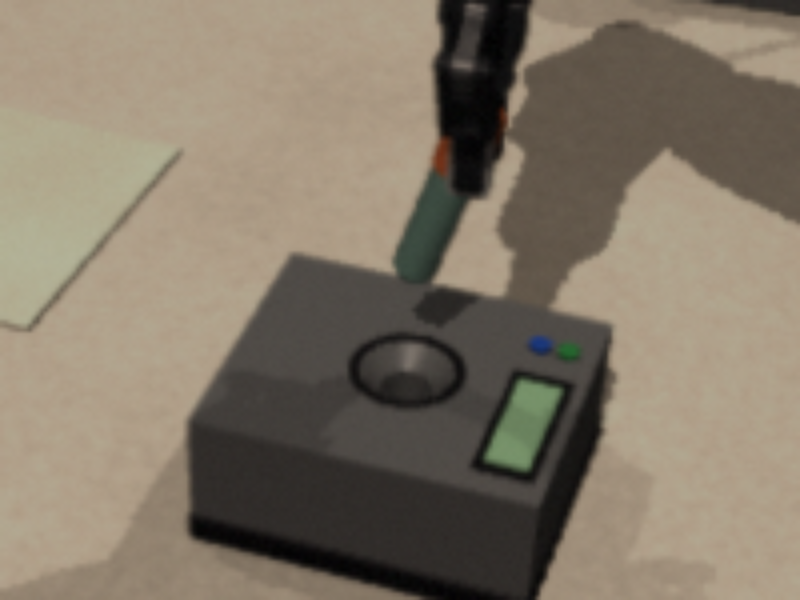

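The tilted foot at crop (412,270) is over the well, whose centre is at (408,370), and the foot's x measures 0.513. I lower it tilted until the foot is about 7 mm below the mouth and hold it there.

drive_tool(plan=[0, -0.11, 2, 0, 0, 0, 2, 0, 0, 0, 1.5, 0, 0, 0, 1, 0, 0, 0, 0.7, 0, 0, 0, 0.6, 0, 0, 0, 0, 0, 0, 0, 0, 0])

```text
t: 8.1
eef_pos: [0.4875, -0.2344, 0.1351]
orientation: [179.8, 0.1, 177.6]
contact_force: [3.8, 6.2, -3.0]
gripper_width: 0.0264
finger_force: 25.9
```

```bash
python3 - <<'E'
from h import *
b=robot.snapshot('side'); st=robot.get_state(); e=st['eef_pos']; print(st['t'],e)
q=cloud(b).reshape(-1,3)
k=(abs(q[:,0]-e[0]-.015)<.05)&(abs(q[:,1]-e[1])<.02)&(q[:,2]<e[2]-.004)&(q[:,2]>.088)
q=q[k]
for z0 in np.arange(.09,e[2],.01):
    t=q[abs(q[:,2]-z0)<.005]
    if len(t)>3: print(np.round(z0,3),len(t),np.round((np.percentile(t,3,0)+np.percentile(t,97,0))/2,4),np.ptp(t,0))
cv2.imwrite('pics/s5.png',cv2.resize(b['frame'][40:190,220:420][...,::-1],(800,600)))
E
```

```text
8.15 [ 0.48746694 -0.23436037  0.13508659]
0.09 64 [ 0.4972 -0.2322  0.0914] [0.09332043 0.03991214 0.00688201]
0.1 48 [ 0.5089 -0.2275  0.1   ] [0.02584551 0.01345555 0.00976532]
0.11 41 [ 0.5054 -0.227   0.11  ] [0.02594546 0.01589369 0.00942205]
0.12 50 [ 0.5031 -0.2288  0.1199] [0.02586521 0.01316202 0.00945198]
0.13 20 [ 0.5024 -0.2276  0.128 ] [0.02027654 0.0127246  0.00521566]
```

View pics/s5.png

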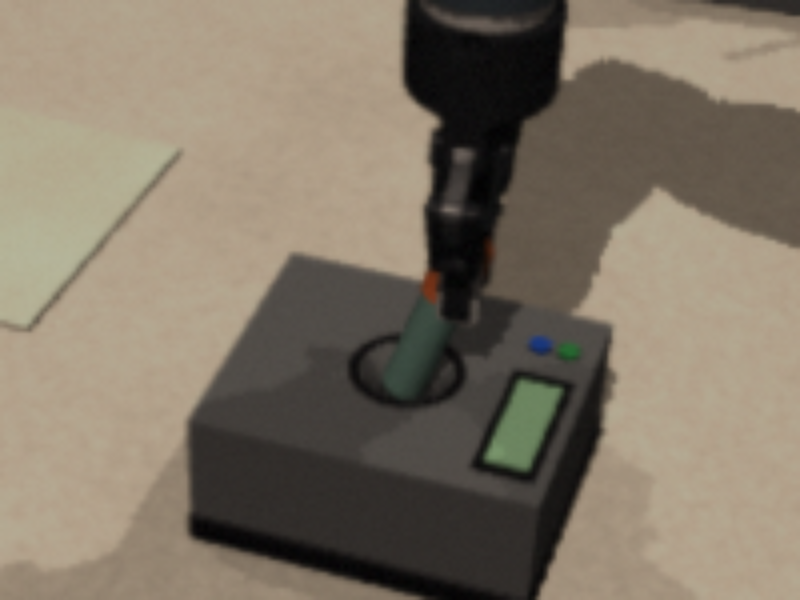

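The foot is inside the funnel at crop (405,385), still leaning about 17°, with the hold done. Next I straighten it in small steps while easing it down.

drive_tool(plan=[-0.2, 0.1, 0.15, 0, -0.3, 0, 0.15, 0, -0.3, 0, 0.15, 0, -0.3, 0, 0.15, 0, 0, 0, 0, 0])

```text
t: 8.78
eef_pos: [0.4975, -0.2344, 0.1294]
orientation: [179.9, -0.0, 177.6]
contact_force: [-2.1, 4.2, 2.3]
gripper_width: 0.027
finger_force: 26.5
```

drive_tool(plan=[-0.3, 0.05, 0.1, 0, -0.3, 0, 0.1, 0, -0.3, 0, 0.1, 0, -0.3, 0, 0.1, 0, 0, 0, 0, 0])

```text
t: 9.4
eef_pos: [0.5101, -0.2352, 0.1251]
orientation: [180.0, -0.0, 177.6]
contact_force: [-2.0, 2.5, 0.4]
gripper_width: 0.0266
finger_force: 25.9
```

drive_tool(plan=[-0.2, 0, 0.3, 0, -0.1, 0, 0.4, 0, -0.1, 0, 0.4, 0, 0, 0, 0.4, 0, 0, 0, 0, 0])

```text
t: 10.02
eef_pos: [0.5137, -0.2352, 0.1097]
orientation: [180.0, -0.0, 177.5]
contact_force: [-2.6, 3.0, -2.9]
gripper_width: 0.0265
finger_force: 25.6
```

drive_tool(plan=[0, 0, 0.4, 0, 0, 0, 0.4, 0, 0, 0, 0.3, 0, 0, 0, 0, 0])

```text
t: 10.52
eef_pos: [0.5137, -0.2352, 0.099]
orientation: [180.0, -0.0, 177.5]
contact_force: [-3.9, 3.5, -1.5]
gripper_width: 0.0266
finger_force: 25.8
```

drive_tool(plan=[0, 0, 0.2, 0, 0, 0, 0.2, 0, 0, 0, 0, 0])

```text
t: 10.9
eef_pos: [0.5137, -0.2351, 0.0951]
orientation: [180.0, -0.0, 177.6]
contact_force: [-3.9, 4.0, 1.2]
gripper_width: 0.0266
finger_force: 25.9
```

```bash
python3 - <<'E'
from h import *
b=robot.snapshot('side'); st=robot.get_state(); print(st['t'],st['eef_pos'],st['contact_force'],st['finger_force'])
cv2.imwrite('pics/s6.png',cv2.resize(b['frame'][40:190,220:420][...,::-1],(800,600)))
hsv=cv2.cvtColor(b['frame'],cv2.COLOR_RGB2HSV); P=cloud(b)
m=(hsv[...,0]<16)&(hsv[...,1]>190)&(hsv[...,2]>70)&(P[...,1]<-.15); q=P[m]; print(len(q),np.percentile(q[:,2],[5,50,95]) if len(q) else 0)
E
```

```text
10.95 [ 0.51370325 -0.23515094  0.09514999] [-2.66108092  5.46496138  0.06202   ] 25.948904156684875
0 0
```

View pics/s6.png

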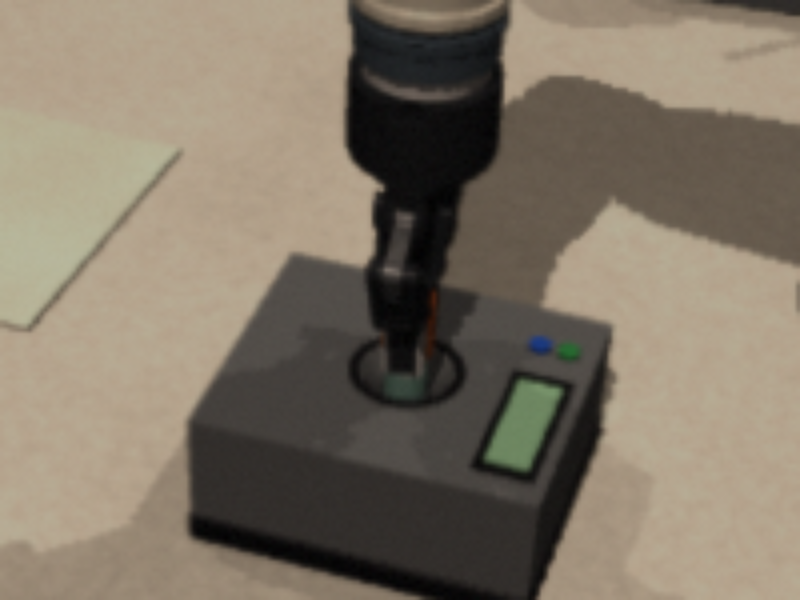

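The vial is upright and deep in the well at crop (405,380), with no floor contact felt yet. I'll keep lowering in small steps.

drive_tool(plan=[0, 0, 0.2, 0, 0, 0, 0.15, 0, 0, 0, 0, 0])

```text
t: 11.32
eef_pos: [0.5144, -0.2352, 0.0941]
orientation: [-180.0, 0.2, 177.6]
contact_force: [-8.2, 8.6, 21.1]
gripper_width: 0.0265
finger_force: 27.6
```

The floor is felt with 21 N upward at TCP z 0.094, which matches the expected seated height of about 0.095. I relax the press, hold, release and retreat.

drive_tool(plan=[0, 0, -0.15, 0, 0, 0, 0, 0, 0, 0, 0, 0])

```text
t: 11.7
eef_pos: [0.5143, -0.2352, 0.0942]
orientation: [180.0, 0.1, 177.6]
contact_force: [-3.5, 6.6, 8.5]
gripper_width: 0.0266
finger_force: 26.3
```

drive_tool(plan=[0, 0, 0, 0, 0, 0, 0, 0, 0, 0, 0, 0, 0, 0, 0, 0, 0, 0, 0, 0], claw=-0.4)

```text
t: 12.32
eef_pos: [0.5139, -0.2355, 0.0932]
orientation: [-180.0, 0.0, 177.5]
contact_force: [0.5, 0.5, -0.3]
gripper_width: 0.0598
finger_force: 0.0
```

drive_tool(plan=[0, 0, -1, 0, 0, 0, -2, 0, 0, 0, -4, 0, 0, 0, -4, 0, 0, 0, -4, 0, 4, 0, 0, 0, 4, 0, 0, 0, 0, 0, 0, 0, 0, 0, 0, 0])

```text
t: 13.45
eef_pos: [0.4343, -0.2322, 0.244]
orientation: [-180.0, 0.1, 177.5]
contact_force: [1.1, 0.3, 0.2]
gripper_width: 0.0597
finger_force: 0.0
```

```bash
python3 - <<'E'
from h import *
b=robot.snapshot('side')
cv2.imwrite('pics/s7.png',b['frame'][...,::-1])
hsv=cv2.cvtColor(b['frame'],cv2.COLOR_RGB2HSV); P=cloud(b)
m=(hsv[...,0]<16)&(hsv[...,1]>190)&(hsv[...,2]>70)&(P[...,1]<-.15)&(P[...,2]>.08); q=P[m]; t=q[q[:,2]>np.percentile(q[:,2],95)-.005]
print(len(q),np.percentile(q[:,2],[5,50,95]),(t.min(0)+t.max(0))/2,np.ptp(t,0))
E
```

```text
206 [0.10474532 0.12643392 0.13547069] [ 0.5149015  -0.23242201  0.13394692] [0.02409403 0.02553098 0.00623898]
```

View pics/s7.png

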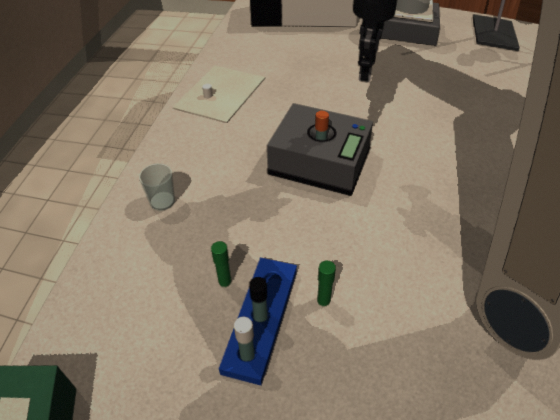

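The orange vial stands upright in the well at (322,122), cap top at z ≈ 0.134 where 0.133 is expected when home. White (245,340) and black (260,298) are still in the rack, and the robot is clear.

```bash
python3 -c "
from station import robot
print(robot.job_done())"
```

```text
the job is handed in; nothing more can be done
None
```

The orange-capped standard went into the well tilted about 17°, was straightened and seated on the floor before I let go, and the white and black standards are still standing in the rack; the job is handed in, but no verdict was returned.

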